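# Refit the gas hob's knob and hold it pressed in

## Robot

A 6-joint arm with a two-finger parallel gripper is mounted at the origin on the work surface. World frame = base frame: x ahead of the robot, y to its left, z up, the work surface at z = 0. Lengths are in m, angles in degrees, forces in N, time in s.
With the tool pointing down it reaches from about 0.35 to 0.875 m from the base axis. Payload 4.2 kg.
Tool frame: the origin (TCP) lies midway between the tips of the shut fingers; the grasp point (between the pads) lies 19 mm behind it; z points along the fingers, y is the direction in which the jaws open and shut (so a half turn about z gives the same grasp; the last joint's range is limited). The gripper opens to 87 mm and grips with 3 to 60 N. Pads are 19 mm wide; open, the fingers measure 117 mm over their backs; the gripper's body (75 mm by 190 mm) begins 51 mm behind the grasp point.
Start: joints at [-56.345, 22.042, 0.453, 0, -68.411, -14.817], TCP at [0.202, -0.591, 0.223] pointing down, gripper open.
Joint ranges: [-179.83, 179.83], [-69.29, 118.12], [-61.27, 80.66], [-181.25, 117.63], [-171.15, -9.14], [-177.46, 177.46]. Speed limits (degrees/s): [159.86, 159.86, 180, 180, 180, 180].

## Interface

Orientations are given as a 3x3 rotation matrix whose columns are the frame's x, y, z axes.
In Python, from station import r gives the robot as it stands.
- The arm moves only by the tool carry_out, never from a script. Its argument "steps" is a list of rows, each a list of 2 entries, a list of its own where there are three numbers: the shift along the tool's x, y, z in cm, then the turn about the tool's z in degrees. In form: [[[x, y, z], twist], ...]. A call has 1 to 20 rows; each row is the pose to reach, as a shift and turn from the pose measured when the call began, along the tool's axes at that moment; what a row does not reach only later rows make up. A row lasts 1/10 s, in which the tool goes at most 50 mm and 8.59 degrees, less where a joint would pass 70% of its speed; a pose out of reach is approached as far as the arm can. A call with a gripper value outside its range is refused whole. "gripper" is the gripper's target within -1 to 1 (fully open at 1, half-way at 0, shut at -1), set as the call begins (left out, the last holds). The fingers move at their own pace and stop on an object; the grip force is fixed at half the most. Time passes only in rows, so rows that repeat a pose let the fingers close. It gives the time, the measured TCP pose, the force and the opening at its end, in the units of the state.
- r.sense(): the state, without advancing time (a new reading comes with each control period).
- r.capture(name): name is "scene" or "top"; returns the picture (400x640x3 uint8, red, green, blue); there is no depth.
- r.calibration(name): a dict with "camera_matrix" (3x3 intrinsics, pixels), "world_from_camera" (4x4, takes a point from camera to world coordinates). Camera axes: x right, y up, looking along -z (the intrinsics and any distortion apply to the point x, -y, -z); pixel columns grow to the right and rows downward; lengths in m; the calibration is good to about 2 mm. A picture is of the moment at which its call begins. calibration takes no time and is no camera call.
- r.finish_job(): hands the job in, once; it reports no verdict.
Trained networks look in the newest picture that a camera, given by its name, has taken for a name from the list of things; names that differ only in an ending like _2 or _b are one class to them, and where a whole thing is asked for, a point or a joint stands for the part that bears it (a point fixed in the world has none). Each returns a list of dicts, best first, with "confidence" (0 to 1); they miss things now and then, are a little off and sometimes report something else, mostly with a low value. They report only what shows in the picture. A call takes as long as a camera call. They do not tell look-alikes from the thing itself.
- r.cut_out(camera, target): "pixels" (400x640 bool, what is visible of it).
- r.place_of(camera, target): "centre" ([x, y, z] in m, in world coordinates, good to about 4 mm: a listed point, or the origin of a listed thing).
The state is a dict: "time_s": time; "joints": joint angles; "joint_velocities": joint speeds; "effort": joint torques, N m; "tcp_pos": TCP position; "ee_rot": TCP orientation; "wrist_force": force on the tool from outside, world axes, zero at the start; "moment": the same for the moment, N m; "gripper_width": opening from 0.0 (shut) to 1.0 (fully open).
Only numpy, scipy, OpenCV 4.12 (cv2) and the standard library are available. Lean on these libraries where they do the work, as an engineer would, in place of code of your own. Each camera call takes 0.05 s, during which the arm holds its last target. There are 200 camera calls.

## Task

The washed control knob in the orange soap dish belongs on the bare spindle of the gas hob's tap: pick it up, turn it so that the flat in its bore meets the flat of the spindle, and push it fully home. Then keep pushing it in against the tap's spring, right down to the stop, as you do while lighting a burner, and finish with the gripper still on the knob, holding it pressed in. Leave the other things, and the hob's other knob, as they are.

Things in the scene. Friction and masses are not known exactly. Their poses are not given: they have to be found in the camera images.
- knob: the loose hob knob, black-lacquered cast metal, about 90 g, standing in the soap dish. Origin: centre of its underside; z up its axis, x towards the pointer nose. Round skirt 44 mm across, 14 mm tall, with a 4 mm cap (top face at 18 mm) and across it an upright grip bar, 18 to 36 mm above the underside, 12 mm wide (y)
- knob_bar (a point): middle of the knob's grip bar, on its axis 27 mm above its underside; axes as the knob's. The bar's sides are parallel from x = -18 to +17 mm; the tail is blunt at -21 mm; the other end narrows to the nose at +27 mm, which overhangs the skirt and bears a fine white line on top
- bore_end (a point): closed upper end of the knob's D-shaped bore, on its axis 14 mm above its underside; axes as the knob's. The bore opens downwards (0.6 mm lead-in), 11.6 mm across, its flat 2.3 mm from the axis on the nose (+x) side: 0.8 mm of play all round on the spindle, so it goes on freely only with the nose to the side that the spindle's flat faces, within some 10 degrees
- spindle_top (a point): centre, on the axis, of the top of the bare brass tap spindle: an upright D-shaft 10 mm across, 22 mm above the hob's steel top, with a flat 1.5 mm from the axis facing this point's +x (z is up); 0.6 mm chamfer on top. The flat's direction varies with how the tap was left; the tap turns stiffly (0.05 N m). Knob fully home: its underside is 8 mm above that top, or 3 mm when pressed in
- tap_press (a joint): how far the bare tap's spindle is pressed in (m): 0 at rest, 0.005 at its stop. The spring starts to give at 4 N and takes 10 N at the stop
- hob: the two-burner table-top gas hob, fixed, 488 (x) by 308 (y) mm: brushed steel top 60 mm above the counter; origin at the centre of its underside on the counter. Two taps at x = -195 mm, y = +62 and -62 mm: either one may be the bare one; two burners behind them under black pan supports that begin 52 mm behind the taps' row and rise to 100 mm above the counter
- fitted_knob_nose (a point): nose of the hob's other knob, which is already fitted on the other tap and looks the same as the loose one; 27 mm from that tap's axis, 38 mm above the hob's steel top. Not to be turned
- soap_dish: orange plastic soap dish, loose, 130 (x) by 92 (y) mm, walls 20 mm tall; the knob stands inside on ribs 6 mm above the counter. Origin: centre of its underside
- dispenser: white push dispenser bottle with its grey pump head locked down, 66 mm across, 164 mm tall, loose. Origin: centre of its underside
- jam_jar: glass jam jar with a steel lid, 68 mm across, 95 mm tall, loose. Origin: centre of its underside
- ladle: stainless ladle lying on the counter, bowl 82 mm across at its origin, handle 290 mm towards its -x, loose
- wood_spatula: wooden spatula lying flat, 285 mm long along x, blade 62 mm wide to +x, loose. Origin: underside, 15 mm from its middle
- mug: white mug, 80 mm across, 85 mm tall, handle to its +y, loose. Origin: centre of its underside
- pot: aluminium pot, 164 mm across, 85 mm tall, standing on the rear burner's pan support, loose. Origin: centre of its underside
Not all that is in view belongs to the job. Leave any green look-alike of the knob alone.

How it is judged:
By the outcome, as a careful person would: the job done as asked, in the order asked, and still so for the second after the job is handed in, while the arm keeps its last pose, push and grip.
It also fails if it takes over 37 s, if anything falls off the work surface, if the arm or the gripper's body presses on something with over 40 N, if the wrist force passes 120 N, or if a joint passes its speed limit or range.

## Working session

There is one attempt and no reset: what is moved stays moved. The work goes in short steps, Python scripts to look and compute and a tool call to move; the robot and the scene stay as the last step left them, time stands still between calls to the robot, and variables do not carry over. Pictures are saved under pics/ and viewed, about 8 in all and at most 12, crops included, and the job is handed in when it is done.

Besides the shell and the picture viewer there is one more tool, called by a JSON object that holds its "api" and its "payload", one argument or row to a line. carry_out: Moves the arm, as the interface text tells. Its arguments: {"type":"object","properties":{"steps":{"type":"array","items":{"type":"array"}},"gripper":{"type":"number"}},"required":["steps"]}

```bash
mkdir -p pics; ls; cat > h.py <<'E'
from station import r
import numpy as np, cv2
def save(n,im,box=None,k=1):
    if box: x0,y0,x1,y1=box; im=im[y0:y1,x0:x1]
    cv2.imwrite('pics/'+n+'.png',cv2.resize(im[:,:,::-1],None,fx=k,fy=k,interpolation=cv2.INTER_CUBIC))
def proj(c,P):
    C=r.calibration(c);M=np.linalg.inv(C['world_from_camera']);p=M[:3,:3]@np.array(P)+M[:3,3]
    q=C['camera_matrix']@np.array([p[0],-p[1],-p[2]]);return q[:2]/q[2]
def back(c,uv,z):
    C=r.calibration(c);T=np.array(C['world_from_camera']);d=np.linalg.inv(C['camera_matrix'])@np.array([uv[0],uv[1],1.])
    d=T[:3,:3]@np.array([d[0],-d[1],-d[2]]);o=T[:3,3];return o+d*(z-o[2])/d[2]
E
python3 - <<'E'
from h import *
a=r.capture('scene');b=r.capture('top')
save('s0',np.vstack([a]));save('t0',b)
for c in ('scene','top'):
  C=r.calibration(c);print(c,C.keys(),np.round(C['camera_matrix'],1).tolist(),np.round(C['world_from_camera'],3).tolist())
  for t in ('knob','knob_bar','spindle_top','hob','fitted_knob_nose','soap_dish'):
    print(c,t,[(np.round(d['centre'],3).tolist(),round(d['confidence'],2),proj(c,d['centre']).round().tolist()) for d in r.place_of(c,t)])
s=r.sense();print(s)
E
```

```text
pics
scene dict_keys(['camera_matrix', 'world_from_camera']) [[362.3, 0.0, 324.1], [0.0, 362.3, 202.2], [0.0, 0.0, 1.0]] [[-0.232, -0.534, 0.813, 1.489], [0.973, -0.119, 0.2, 0.177], [-0.01, 0.837, 0.547, 0.705], [0.0, 0.0, 0.0, 1.0]]
scene knob [([0.544, -0.394, 0.008], 0.65, [230.0, 205.0]), ([0.4, -0.378, -0.0], 0.63, [251.0, 187.0]), ([0.419, -0.488, 0.0], 0.63, [222.0, 186.0])]
scene knob_bar [([0.545, -0.394, 0.032], 0.51, [229.0, 200.0]), ([0.422, -0.49, 0.026], 0.51, [220.0, 181.0]), ([0.4, -0.375, 0.029], 0.47, [251.0, 180.0])]
scene spindle_top [([0.71, -0.344, 0.002], 0.25, [221.0, 238.0])]
scene hob [([0.56, -0.392, -0.003], 0.56, [229.0, 211.0])]
scene fitted_knob_nose [([0.5, -0.006, 0.094], 0.53, [342.0, 190.0])]
scene soap_dish [([0.559, -0.396, -0.003], 0.89, [228.0, 210.0])]
top dict_keys(['camera_matrix', 'world_from_camera']) [[375.7, 0.0, 323.0], [0.0, 375.7, 199.3], [0.0, 0.0, 1.0]] [[0.011, 0.982, -0.188, 0.389], [-1.0, 0.013, 0.009, -0.044], [0.011, 0.188, 0.982, 1.206], [0.0, 0.0, 0.0, 1.0]]
top knob [([0.428, -0.494, 0.002], 0.73, [461.0, 260.0]), ([0.402, -
[... 588 characters left out ...]
9e-04,
       -6.84114609e+01, -1.48174059e+01]), 'joint_velocities': array([ 0.0446953 ,  0.01785595,  0.05205427, -0.08586208,  0.01499993,
        0.05468742]), 'effort': array([ 5.22858420e-05, -3.90328646e+01,  1.87587655e+01,  4.22352254e+00,
        1.54768332e-02, -1.25667319e-05]), 'tcp_pos': array([ 0.20183572, -0.59149707,  0.22260735]), 'ee_rot': array([[-9.46433388e-01, -3.22899119e-01,  4.48224071e-05],
       [-3.22899122e-01,  9.46433384e-01, -8.11810143e-05],
       [-1.62081444e-05, -9.13055383e-05, -9.99999996e-01]]), 'wrist_force': array([ 0.0125508 , -0.46116371, -0.53590032]), 'moment': array([ 0.02966937,  0.01298432, -0.00121182]), 'gripper_width': 1.0007707591874115}
```

View pics/t0.png

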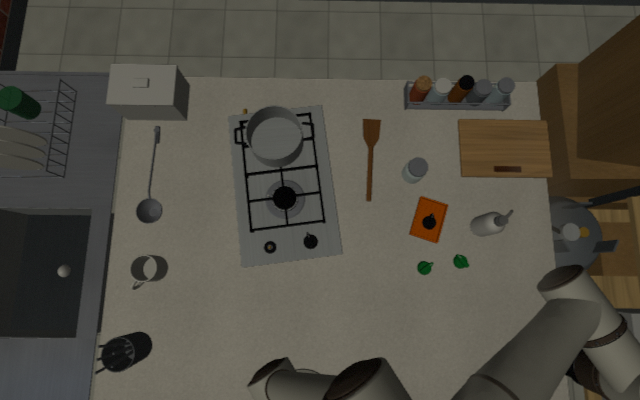

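View pics/s0.png

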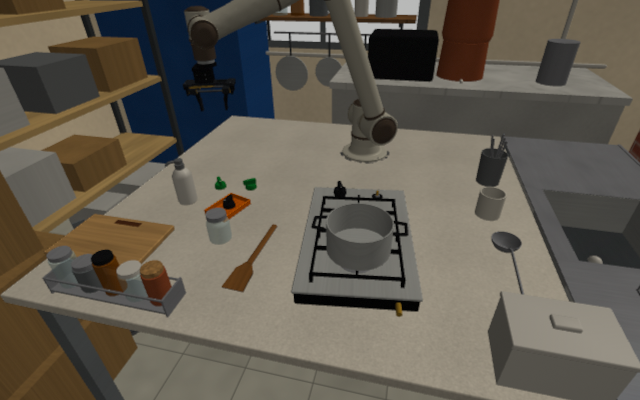

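The top view shows the black knob in the orange dish at (430,222). The other candidates are green look-alikes at (424,268) and (461,261), and the fitted black knob at (310,241). The bare tap is at (270,247). I choose the black knob in the dish and will crop it and the tap closely.

```bash
python3 - <<'E'
from h import *
b=np.mean([r.capture('top').astype(float) for _ in range(4)],0)
a=np.mean([r.capture('scene').astype(float) for _ in range(4)],0)
np.save('b.npy',b);np.save('a.npy',a)
def crop(im,cx,cy,w,g=1.0):
    c=im[cy-w//2:cy+w//2,cx-w//2:cx+w//2]; c=np.clip(255*(c/255)**g,0,255).astype(np.uint8)
    return cv2.resize(c,(390,290*390//390 if 0 else 390),interpolation=cv2.INTER_NEAREST)
def crop2(im,cx,cy,w,h,g): 
    c=im[cy-h//2:cy+h//2,cx-w//2:cx+w//2]; c=np.clip(255*(c/255)**g,0,255).astype(np.uint8)
    return cv2.resize(c,(400,300),interpolation=cv2.INTER_CUBIC)
out=np.vstack([np.hstack([crop2(b,430,222,40,30,.5),crop2(b,270,247,24,18,.7)]),np.hstack([crop2(a,230,203,40,30,.5),crop2(a,377,195,24,18,.7)])])
save('c1',out)
E
```

```text
(no output)
```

View pics/c1.png

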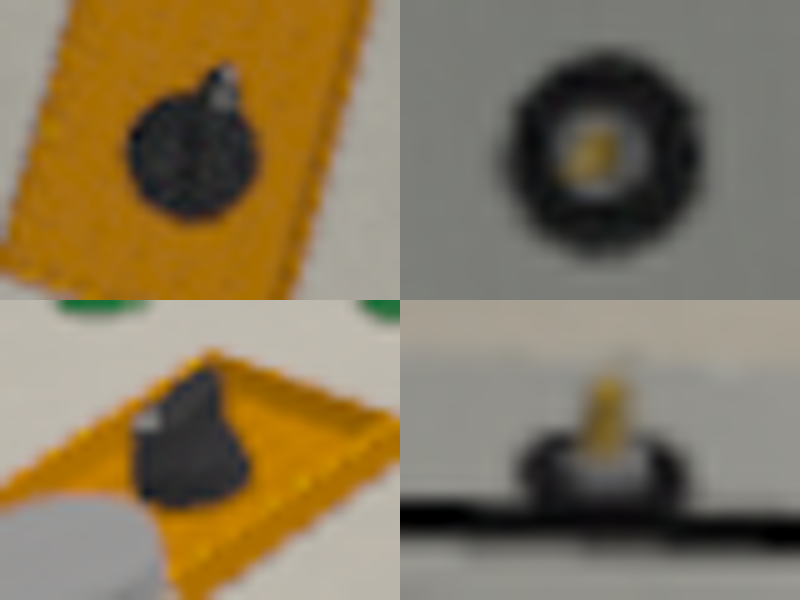

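The crop confirms the choice: a black knob, with its nose at top pixel about (432,215) and skirt centre about (429,223). The bare brass D-spindle sits in its collar at top (270,247), and the brass looks like an oblique band. Next I fit simple projected models of both in the two cameras.

```bash
cat > fit.py <<'E'
from h import *
from scipy.optimize import least_squares, minimize
S=8
def poly(c,P,box):
    x0,y0,w,h=box; q=np.array([proj(c,p) for p in P]); q=(q-[x0,y0]+.5)*S
    m=np.zeros((h*S,w*S),np.float32); cv2.fillConvexPoly(m,cv2.convexHull(np.round(q*16).astype(np.int32)),1,shift=4); return m
def down(m,w,h,s=0.5):
    return cv2.resize(cv2.GaussianBlur(m,(0,0),s*S),(w,h),interpolation=cv2.INTER_AREA)
def place(L,x,y,z,th):
    c,s=np.cos(th),np.sin(th); return [(x+c*p[0]-s*p[1],y+s*p[0]+c*p[1],z+p[2]) for p in L]
A=np.radians(np.arange(0,360,10))
def D(z,R=.005,f=.0015): return [(min(R*np.cos(a),f),R*np.sin(a),z) for a in A]+[(f,sg*np.sqrt(R*R-f*f),z) for sg in(1,-1)]
circ=lambda R,z:[(R*np.cos(a),R*np.sin(a),z) for a in A]
bar=lambda z:[(-.021,-.005,z),(-.021,.005,z),(-.018,.006,z),(-.018,-.006,z),(.017,.006,z),(.017,-.006,z),(.027,0.001,z),(.027,-.001,z)]
def knob(c,p,box):
    x,y,z,th=p
    return np.maximum.reduce([poly(c,place(circ(.022,0)+circ(.022,.014),x,y,z,th),box),poly(c,place(bar(.018)+bar(.036),x,y,z,th),box)])
def view(I,cam,cxy,w,h):
    x0,y0=cxy[0]-w//2,cxy[1]-h//2; return I[cam][y0:y0+h,x0:x0+w],(x0,y0,w,h)
E
python3 - <<'E'
from fit import *
I={'top':np.load('b.npy'),'scene':np.load('a.npy')}
# spindle
V={'top':view(I,'top',(270,247),14,12),'scene':view(I,'scene',(376,195),14,14)}
print(back('top',(270,247),.08),back('scene',(376,194),.08))
T={c:v[0][:,:,0]-v[0][:,:,2] for c,v in V.items()}
for c in T: T[c]=T[c]-np.median(T[c]); print(c);print(T[c].round().astype(int))
def cost(p,th,cams,out=0):
    tot=0
    for i,c in enumerate(cams):
        box=V[c][1]; d=p[3:5] if c=='scene' else (0,0)
        x,y,zb=p[0]+d[0],p[1]+d[1],p[2]
        top=poly(c,place(D(0),x,y,.082,th),box); al=poly(c,place(D(0)+D(zb-.082),x,y,.082,th),box)
        # flat face separately shaded
        s=np.sqrt(.005**2-.0015**2)
        fl=poly(c,place([(.0015,q,z) for q in(s,-s) for z in(0,zb-.082)],x,y,.082,th),box)*(1-top)
        toward=np.dot([np.cos(th),np.sin(th)],np.array(r.calibration(c)['world_from_camera'])[:2,3]-[x,y])>0
        fl=fl*toward
        B=np.stack([down(m,*box[2:]).ravel() for m in (top,np.clip(al-top-fl,0,1),fl)]+[np.ones(box[2]*box[3])],1)
        from scipy.optimize import lsq_linear
        t=T[c].ravel(); k=lsq_linear(B,t,(0 if 0 else [0,0,0,-20],[250]*3+[20])).x
        tot+=((t-B@k)**2).sum()/ (t@t)
    return tot+ (np.sum((np.array(p[3:5])/.002)**2)*.003)
x0=back('top',(269.7,247),.08)
for cams in (('top',),('scene',),('top','scene')):
  R=[]
  for th in range(0,360,15):
    res=minimize(cost,[x0[0],x0[1],.070,0,0],args=(np.radians(th),cams),method='Nelder-Mead',options=dict(initial_simplex=np.array([[x0[0],x0[1],.07,0,0]]+[[x0[0]+(.003 if i==0 else 0),x0[1]+(.003 if i==1 else 0),.07+(.004 if i==2 else 0),.002*(i==3),.002*(i==4)] for i in range(5)]),maxfev=90))
    R.append((res.fun,th,res.x.round(4).tolist()))
  print(cams,[(th,round(f,3)) for f,th,_ in R]); print(sorted(R)[:3])
E
```

```text
[0.45866626 0.10227146 0.08      ] [0.47598878 0.10236529 0.08      ]
top
[[ 2  2  2  2  2  0  0  0  0  1  2  3  3  2]
 [ 2  2  2  1 -1 -2 -2  0 -2 -1  0  2  2  2]
 [ 2  2  0  0 -2 -2 -1 -1  0  0 -1  0  2  2]
 [ 3  2 -1 -2  0 -2  4  2 -2  0 -2 -2  0  2]
 [ 3  1 -1 -4 -1  2 14 13  0 -2 -1 -1  0  2]
 [ 2  0  0 -3 -1 15 50 47  4 -2  0  0 -2  2]
 [ 2 -1 -1  0  2 37 61 46  3 -1 -2 -2 -3  1]
 [ 2  0  0 -2 11 34 39 21  4 -1 -2 -2  0  2]
 [ 2  0 -1 -2 -2 -1 -1 -1 -1 -1 -1 -4  1  2]
 [ 2  2  0 -1 -2  0 -2  0 -2  0 -1  0  1  2]
 [ 2  2  1  0 -1 -1 -1 -3 -3 -2  0  1  2  2]
 [ 3  3  2  1  1  0 -2 -1  0  0  1  1  3  2]]
scene
[[14 14 14 14 15 15 15 15 15 15 15 15 15 16]
 [ 6  7  6  7  9  9  9 11 13 11 10 11 11 11]
 [ 1  1  1  1  0  0  0 12 33 18  3  1  1  0]
 [ 0  1  1  0  0  0  1 29 79 38  9  1  1  1]
 [ 0  1  1  1  1  1  4 27 57 33  9  1  1  1]
 [ 0  1  1  0  0 -1  3 35 61 32  7  0  1  1]
 [ 0  1  0 -1 -4 -7  5 38 56 25 -4 -3 -1  1]
 [ 0  1 -1 -5 -7 -7  0 19 27  7 -5 -7 -5 -1]
 [ 0  1 -1 -5 -7 -7 -6 -6 -6 -6 -6 -7 -7 -2]
 [-1 -1 -1 -4 -7 -8 -7 -7 -7 -7 -6 -7 -6 -3]
 [-7 -6 -6 -7 -7 -8 -8 -8 -7 -7 -6 -7 -7 -4]
 [-7 -7 -7 -7 -7 -7 -7 -7 -7 -7 -7 -7 -8 -7]
 [-4 -3 -3 -3 -3 -3 -4 -5 -4 -4 -4 -5 -6 -7]
 [-1 -1  0  0  0  0 -1 -2 -2 -2 -1 -2 -2 -2]]Traceback (most recent call last):
  File "<stdin>", line 28, in <module>
    res = _minimize_neldermead(fun, x0, args, callback, bounds=bounds,
                               **options)
    fxcc = func(xcc)
    fx = function(np.copy(x), *(wrapper_args + args))
  File "<stdin>", line 13, in cost
  File "fit.py", line 5, in poly
    x0,y0,w,h=box; q=np.array([proj(c,p) for p in P]); q=(q-[x0,y0]+.5)*S
                               ~~~~^^^^^
  File "h.py", line 7, in proj
    C=r.calibration(c);M=np.linalg.inv(C['world_from_camera']);p=M[:3,:3]@np.array(P)+M[:3,3]
ValueError: time passes only in moves, steps and waits
```

```bash
python3 - <<'E'
from fit import *
I={'top':np.load('b.npy'),'scene':np.load('a.npy')}
V={'top':view(I,'top',(430,222),24,24),'scene':view(I,'scene',(230,203),20,22)}
T={}
for c,v in V.items():
    T[c]=np.clip((v[0].max(2)-40)/(100-40),0,1); T[c]=1-T[c]
def res(p,cams):
    o=[]
    for c in cams:
        d=p[3:5] if c=='scene' else (0,0)
        m=down(knob(c,(p[0]+d[0],p[1]+d[1],.006,p[2]),V[c][1]),*V[c][1][2:]); o.append(((m-T[c])**2).sum())
    return sum(o)+np.sum((np.array(p[3:5])/.003)**2)
x0=[.544,-.396]
for cams in (('top',),('scene',),('top','scene')):
  R=[]
  for th in range(-180,180,30):
    r0=minimize(res,[*x0,np.radians(th),0,0],args=(cams,),method='Nelder-Mead',options=dict(maxfev=150,initial_simplex=np.array([[*x0,np.radians(th),0,0]]*6)+np.vstack([np.zeros(5),np.diag([.004,.004,.25,.002,.002])])))
    R.append((round(r0.fun,2),th,round(np.degrees(r0.x[2]),1),r0.x.round(4).tolist()))
  print(cams,sorted(R)[:4])
E
```

```text
Traceback (most recent call last):
  File "fit.py", line 17, in knob
    return np.maximum.reduce([poly(c,place(circ(.022,0)+circ(.022,.014),x,y,z,th),box),poly(c,place(bar(.018)+bar(.036),x,y,z,th),box)])
                              ~~~~^^^^^^^^^^^^^^^^^^^^^^^^^^^^^^^^^^^^^^^^^^^^^^^^^^^^
  File "fit.py", line 5, in poly
    x0,y0,w,h=box; q=np.array([proj(c,p) for p in P]); q=(q-[x0,y0]+.5)*S
                               ~~~~^^^^^
  File "h.py", line 7, in proj
    C=r.calibration(c);M=np.linalg.inv(C['world_from_camera']);p=M[:3,:3]@np.array(P)+M[:3,3]
ValueError: time passes only in moves, steps and waits
```

```bash
python3 - <<'E'
from station import r
import pickle
pickle.dump({c:r.calibration(c) for c in('top','scene')},open('cal.pkl','wb'))
print(r.sense()['time_s'])
E
sed -i '2a import pickle\nCAL=pickle.load(open("cal.pkl","rb"))\nfor _c in CAL: CAL[_c]["inv"]=np.linalg.inv(CAL[_c]["world_from_camera"])' h.py
sed -i "s/C=r.calibration(c);M=np.linalg.inv(C\['world_from_camera'\])/C=CAL[c];M=C['inv']/; s/C=r.calibration(c)/C=CAL[c]/" h.py
cat > k.py <<'E'
from fit import *
def runk(I,x0,z,ct,cs,ths=range(-180,180,30)):
  V={'top':view(I,'top',ct,24,24),'scene':view(I,'scene',cs,20,22)}
  T={c:1-np.clip((v[0].max(2)-40)/60,0,1) for c,v in V.items()}
  def res(p,cams):
    o=0
    for c in cams:
        d=p[3:5] if c=='scene' else (0,0)
        m=down(knob(c,(p[0]+d[0],p[1]+d[1],z,p[2]),V[c][1]),*V[c][1][2:]); o+=((m-T[c])**2).sum()
    return o+np.sum((np.array(p[3:5])/.003)**2)
  for cams in (('top',),('scene',),('top','scene')):
    R=[]
    for th in ths:
      b=np.array([*x0,np.radians(th),0,0])
      r0=minimize(res,b,args=(cams,),method='Nelder-Mead',options=dict(maxfev=150,initial_simplex=b+np.vstack([np.zeros(5),np.diag([.004,.004,.25,.002,.002])])))
      R.append((round(r0.fun,2),th,round(np.degrees(r0.x[2]),1),r0.x.round(4).tolist()))
    print(cams,sorted(R)[:4])
E
cat > s.py <<'E'
from fit import *
from scipy.optimize import lsq_linear
I={'top':np.load('b.npy'),'scene':np.load('a.npy')}
V={'top':view(I,'top',(270,247),14,12),'scene':view(I,'scene',(378,194),12,10)}
V['scene']=(I['scene'][191:200,371:384],(371,191,13,9))
T={c:v[0][:,:,0]-v[0][:,:,2] for c,v in V.items()}
def cost(p,th,cams):
    tot=0
    for c in cams:
        box=V[c][1]; d=p[3:5] if c=='scene' else (0,0)
        x,y,zb=p[0]+d[0],p[1]+d[1],p[2]; s=np.sqrt(.005**2-.0015**2)
        top=poly(c,place(D(0),x,y,.082,th),box); al=poly(c,place(D(0)+D(zb-.082),x,y,.082,th),box)
        tw=np.dot([np.cos(th),np.sin(th)],np.array(CAL[c]['world_from_camera'])[:2,3]-[x,y])>0
        fl=poly(c,place([(.0015,q,z) for q in(s,-s) for z in(0,zb-.082)],x,y,.082,th),box)*(1-top)*tw
        B=np.stack([down(m,*box[2:]).ravel() for m in (top,np.clip(al-top-fl,0,1),fl)]+[np.ones(box[2]*box[3])],1)
        t=T[c].ravel(); k=lsq_linear(B,t,([0,0,0,-20],[150]*3+[20])).x
        tot+=((t-B@k)**2).sum()/((t-np.median(t))**2).sum()
    return tot+np.sum((np.array(p[3:5])/.003)**2)*.003
x0=back('top',(269.7,247),.08)
for cams in (('top',),('scene',),('top','scene')):
  R=[]
  b=np.array([*((.468,.101) if cams[0]=='scene' else x0[:2]),.070,0,0]); 
  for th in range(0,360,15):
    q=minimize(cost,b,args=(np.radians(th),cams),method='Nelder-Mead',options=dict(initial_simplex=b+np.vstack([np.zeros(5),np.diag([.003,.003,.004,.003,.003])]),maxfev=120))
    R.append((q.fun,th,q.x.round(4).tolist()))
  print(cams,[(th,round(f,3)) for f,th,_ in R]); print(sorted(R)[:3])
E
time python3 s.py; time python3 - <<'E'
from k import *
runk({'top':np.load('b.npy'),'scene':np.load('a.npy')},[.544,-.396],.006,(430,222),(230,203))
E
```

```text
1.1
('top',) [(0, np.float64(0.131)), (15, np.float64(0.102)), (30, np.float64(0.072)), (45, np.float64(0.046)), (60, np.float64(0.043)), (75, np.float64(0.057)), (90, np.float64(0.085)), (105, np.float64(0.12)), (120, np.float64(0.145)), (135, np.float64(0.152)), (150, np.float64(0.15)), (165, np.float64(0.132)), (180, np.float64(0.108)), (195, np.float64(0.092)), (210, np.float64(0.071)), (225, np.float64(0.065)), (240, np.float64(0.066)), (255, np.float64(0.072)), (270, np.float64(0.089)), (285, np.float64(0.106)), (300, np.float64(0.122)), (315, np.float64(0.137)), (330, np.float64(0.159)), (345, np.float64(0.15))]
[(np.float64(0.043355305490113766), 60, [0.4598, 0.1061, 0.0699, -0.0011, -0.0011]), (np.float64(0.046291882229844206), 45, [0.4601, 0.1058, 0.0697, -0.0015, -0.001]), (np.float64(0.05717521600690349), 75, [0.4596, 0.1061, 0.0699, -0.0016, -0.0005])]
('scene',) [(0, np.float64(0.095)), (15, np.float64(0.088)), (30, np.float64(0.083)), (45, np.float64(0.077)), (60, np.float64(0.072)), (75, np.float64(0.049)), (90, np.float64(0.057)), (105, np.float64(0.063)), (120, np.f
[... 2004 characters left out ...]
0, np.float64(-4.5), [0.5422, -0.3995, -0.0778, 0.0001, 0.0006]), (np.float64(10.35), -60, np.float64(-3.7), [0.5412, -0.3976, -0.0652, 0.0009, -0.0012]), (np.float64(10.37), 150, np.float64(176.1), [0.5433, -0.3983, 3.0731, -0.0003, -0.0004])]
('top', 'scene') [(np.float64(19.09), -30, np.float64(-6.2), [0.5479, -0.3945, -0.1089, -0.0027, -0.003]), (np.float64(19.1), 0, np.float64(-6.4), [0.5481, -0.3945, -0.1124, -0.0029, -0.003]), (np.float64(19.21), 30, np.float64(-6.0), [0.5478, -0.3945, -0.105, -0.0027, -0.0032]), (np.float64(19.3), -60, np.float64(-5.6), [0.5478, -0.3944, -0.0981, -0.0037, -0.0032])]
real	1m10.023s
user	1m9.240s
sys	0m0.108s

real	0m22.056s
user	0m20.501s
sys	0m1.866s
```

Knob pose: about (0.546, -0.396), nose at about -7°. Spindle pose: about (0.460, 0.106), flat facing about 62°, which both cameras prefer over 240°. I'll approach above the knob with the jaws across the bar.

{"api": "carry_out", "payload": {
  "steps": [
    [[-4,1,0],4],
    [[-8,1.5,0],8],
    [[-13,2.5,0],13],
    [[-18,3.4,1],18],
    [[-23,4.4,3],22],
    [[-28,5.3,5],26],
    [[-33,6.3,7],26],
    [[-36.5,7,9],26],
    [[-38.5,7.4,10],26],
    [[-38.9,7.4,11],26],
    [[-38.9,7.4,11],26],
    [[-38.9,7.4,11],26]
  ],
  "gripper": 0.2
}}

```text
time_s: 2.3
tcp_pos: [0.5454, -0.3965, 0.1129]
ee_rot: [[-0.992, 0.125, -0.0], [0.125, 0.992, -0.0], [0.0, -0.0, -1.0]]
wrist_force: [0.5, -0.2, 0.8]
gripper_width: 0.599
```

```bash
python3 - <<'E'
from h import *
s=r.sense();print(s['time_s'],s['tcp_pos'],s['ee_rot'][:,0],s['joints'].round(1),s['gripper_width'],s['wrist_force'].round(1))
a=r.capture('scene');b=r.capture('top')
print(proj('scene',s['tcp_pos']),proj('top',s['tcp_pos']))
def g(im,x,y):
    c=im[y-30:y+30,x-40:x+40];c=(255*(c/255)**.6).astype(np.uint8);return cv2.resize(c,(400,300),interpolation=cv2.INTER_CUBIC)
save('c2',np.hstack([g(a,230,195),g(b,435,222)]))
E
```

```text
2.3 [ 0.54542111 -0.39653445  0.11290405] [-9.92124238e-01  1.25257498e-01  2.33990559e-04] [-22.3  31.7  -0.1   0.  -58.2 -74.9] 0.5992312858855093 [ 0.5 -0.2  0.8]
[224.12853079 179.18780913] [439.26170286 218.68585918]
```

View pics/c2.png

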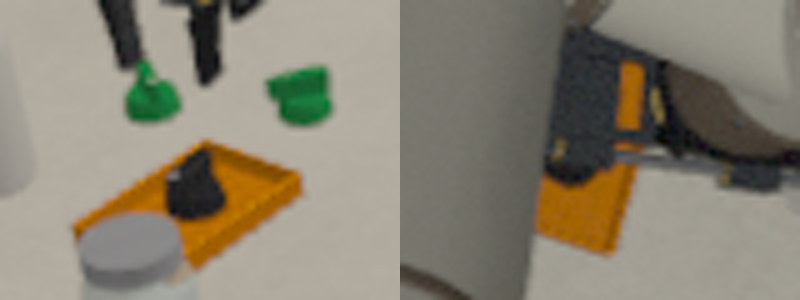

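The fingers straddle the knob: tips are at scene pixels (216,178) and (231,181), with the midpoint on the TCP projection, so the scene calibration holds. Now I descend and grip.

{"api": "carry_out", "payload": {
  "steps": [
    [[0,0,3],0],
    [[0,0,5.5],0],
    [[0,0,7.5],0],
    [[0,0,8.4],0],
    [[0,0,8.6],0],
    [[0,0,8.6],0],
    [[0,0,8.6],0]
  ]
}}

```text
time_s: 3.1
tcp_pos: [0.5464, -0.3978, 0.0295]
ee_rot: [[-0.992, 0.126, 0.004], [0.126, 0.992, -0.002], [-0.004, -0.002, -1.0]]
wrist_force: [0.7, -0.1, -0.1]
gripper_width: 0.601
```

{"api": "carry_out", "payload": {
  "steps": [
    [[0,0,0],0],
    [[0,0,0],0],
    [[0,0,0],0],
    [[0,0,0],0],
    [[0,0,0],0],
    [[0,0,0],0],
    [[0,0,0],0],
    [[0,0,0],0]
  ],
  "gripper": -1
}}

```text
time_s: 3.9
tcp_pos: [0.5463, -0.3977, 0.0294]
ee_rot: [[-0.992, 0.126, 0.004], [0.126, 0.992, -0.002], [-0.004, -0.002, -1.0]]
wrist_force: [-0.5, 0.3, 0.5]
gripper_width: 0.136
```

{"api": "carry_out", "payload": {
  "steps": [
    [[0,0,-1.5],0],
    [[0,0,-4],0],
    [[0,0,-7.5],0],
    [[0.5,2,-11.5],-4],
    [[2,6,-14.5],-10],
    [[3.3,11,-16],-17],
    [[4.8,16,-17],-24],
    [[6.3,20.7,-17],-31],
    [[7.7,25.4,-17],-38],
    [[9.2,30,-17],-45],
    [[10.7,35,-17],-52],
    [[12.2,40,-17],-59],
    [[13.5,44.5,-16],-65],
    [[14.5,47.5,-15],-69],
    [[14.9,48.7,-13.5],-69],
    [[14.9,48.9,-12],-69],
    [[14.9,48.9,-11.6],-69],
    [[14.9,48.9,-11.6],-69],
    [[14.9,48.9,-11.6],-69]
  ]
}}

```text
time_s: 5.8
tcp_pos: [0.4604, 0.1062, 0.1449]
ee_rot: [[-0.474, -0.881, 0.005], [-0.881, 0.474, -0.002], [-0.001, -0.005, -1.0]]
wrist_force: [0.1, -0.1, -1.3]
gripper_width: 0.134
```

```bash
python3 - <<'E'
from h import *
s=r.sense();print(s['time_s'],s['tcp_pos'],s['ee_rot'].round(4).tolist(),s['joints'].round(1),s['gripper_width'],s['wrist_force'].round(1))
n=3
a=np.mean([r.capture('scene').astype(float) for _ in range(n)],0);b=r.capture('top').astype(float)
np.save('a2.npy',a);np.save('b2.npy',b)
p=s['tcp_pos']
for c in('scene','top'):
  print(c,proj(c,p),proj(c,(.46,.106,.082)))
def g(im,x,y,w,h):
    c=im[y-h:y+h,x-w:x+w];c=(255*(c/255)**.5).astype(np.uint8);return cv2.resize(c,(400,400*h//w),interpolation=cv2.INTER_CUBIC)
save('c3',np.hstack([g(a,377,185,28,28),g(b,270,242,28,28)]))
E
```

```text
5.8 [0.46035948 0.10624618 0.14493602] [[-0.4738, -0.8806, 0.0052], [-0.8806, 0.4738, -0.0016], [-0.0011, -0.0053, -1.0]] [ 32.9  11.5 -27.1   0.3 -51.2 -61.4] 0.13433592525051058 [ 0.1 -0.1 -1.3]
scene [379.17579435 174.33564539] [377.71234383 191.1029527 ]
top [265.65607815 244.90577408] [268.67483986 246.49059191]
```

View pics/c3.png

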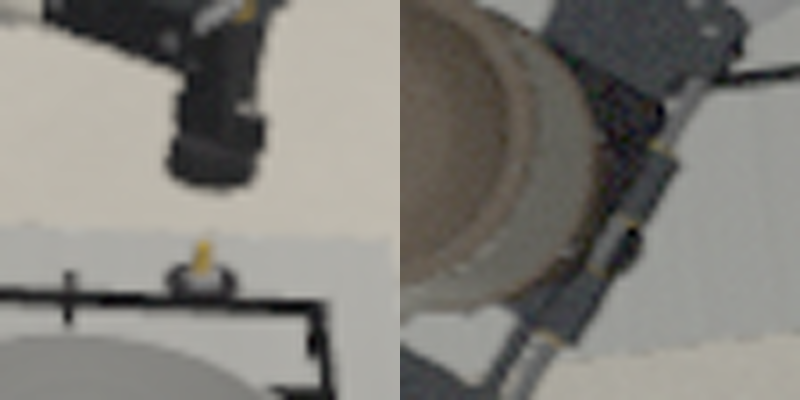

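The scene view shows the knob firmly held above the bare spindle: skirt bottom at about (379,182), spindle tip at about (377,191). I'll measure the relative offset in that one image.

```bash
cat > m.py <<'E'
from fit import *
a=np.load('a2.npy')
box=(362,176,32,13); t=a[176:189,362:394].max(2); bg=np.percentile(t,85); print(t.round().astype(int)[::2,2:-2:2])
T=np.clip((bg-t)/(bg-22),0,1)
for z in (.1205,.1225):
  f=lambda p: ((down(poly('scene',place(circ(.022,0)+circ(.022,.014)+circ(.020,.018),p[0],p[1],z,0),box),32,13)-T)**2).sum()
  q=minimize(f,[.46,.106],method='Nelder-Mead',options=dict(initial_simplex=[[.46,.106],[.465,.106],[.46,.111]]));print('knob',z,q.x.round(4),q.fun)
import s0
E
sed 's/^x0=back.*//; /^for cams/,$d' s.py > s0.py
cat >> s0.py <<'E'
def go(cams,th,z=.0695):
  b=np.array([.459,.106,z,0,0]); k=[0,1,3,4] if len(cams)>1 else [0,1]
  def f(v): 
    p=b.copy();p[k]=v;return cost(p,np.radians(th),cams)
  v0=b[k]; q=minimize(f,v0,method='Nelder-Mead',options=dict(initial_simplex=v0+np.vstack([np.zeros(len(k)),np.diag([.003]*len(k))]),maxfev=120)); return q
for cams in (('scene',),('top',)):
  for th in range(40,90,8):
    q=go(cams,th);print(cams,th,round(q.fun,4),q.x.round(4))
E
python3 m.py; python3 - <<'E'
from h import *
r.capture('scene')
for t in('spindle_top','bore_end','knob'):
  print(t,[(np.round(d['centre'],4).tolist(),round(d['confidence'],2)) for d in r.place_of('scene',t)])
E
```

```text
[[139 141 140 141 108  13  10   8   7   7   6  89 142 143]
 [138 139 141 141  74   7  11  11  12   9  15 112 141 143]
 [140 140 140 140  41   7   8   8   8   8  27 143 143 144]
 [140 142 141 140 123  50   7   8   7   8  83 142 143 143]
 [140 140 140 141 141 141 128 112 100 142 142 141 142 144]
 [139 140 140 140 139 140 141 141 140 142 143 143 143 142]
 [136 136 137 137 138 141 140 136 140 140 141 141 140 141]]
knob 0.1205 [0.4542 0.1045] 1.1106381318804341
knob 0.1225 [0.4577 0.1046] 1.1400409022169926
('scene',) 40 0.0798 [0.4617 0.1038]
('scene',) 48 0.0783 [0.4612 0.1035]
('scene',) 56 0.0759 [0.4611 0.1039]
('scene',) 64 0.0657 [0.4593 0.1057]
('scene',) 72 0.0593 [0.4597 0.1055]
('scene',) 80 0.0563 [0.4595 0.1054]
('scene',) 88 0.0562 [0.4595 0.1054]
('top',) 40 0.0518 [0.4601 0.1058]
('top',) 48 0.0435 [0.46   0.1058]
('top',) 56 0.0423 [0.46   0.1061]
('top',) 64 0.0445 [0.4597 0.1061]
('top',) 72 0.0536 [0.4597 0.1061]
('top',) 80 0.0665 [0.4595 0.1061]
('top',) 88 0.0818 [0.4592 0.1061]
spindle_top []
bore_end [([0.3994, -0.3761, 0.0142], 0.64), ([0.4637, 0.1072, 0.1313], 0.62), ([0.4254, -0.4951, 0.0192], 0.42)]
knob [([0.4027, -0.3756, 0.0012], 0.69), ([0.4177, -0.4874, -0.0001], 0.51), ([0.4586, 0.1065, 0.1227], 0.42)]
```

{"api": "carry_out", "payload": {
  "steps": [
    [[-0.12,0.04,1.2],0],
    [[-0.12,0.04,2.6],0],
    [[-0.12,0.04,3.5],0],
    [[-0.12,0.04,3.7],0],
    [[-0.12,0.04,3.8],0],
    [[-0.12,0.04,3.8],0],
    [[-0.12,0.04,3.8],0]
  ]
}}

```text
time_s: 6.9
tcp_pos: [0.4606, 0.1077, 0.1067]
ee_rot: [[-0.473, -0.881, 0.005], [-0.881, 0.473, -0.001], [-0.001, -0.005, -1.0]]
wrist_force: [-0.4, -0.2, -0.8]
gripper_width: 0.134
```

{"api": "carry_out", "payload": {
  "steps": [
    [[0,0,0.1],0],
    [[0,0,0.2],0],
    [[0,0,0.3],0],
    [[0,0,0.4],0],
    [[0,0,0.5],0],
    [[0,0,0.5],0],
    [[0,0,0.5],0]
  ]
}}

```text
time_s: 7.6
tcp_pos: [0.4611, 0.1079, 0.1021]
ee_rot: [[-0.473, -0.881, 0.006], [-0.881, 0.473, -0.001], [-0.002, -0.006, -1.0]]
wrist_force: [-1.0, 0.1, 5.2]
gripper_width: 0.135
```

{"api": "carry_out", "payload": {
  "steps": [
    [[0,0,0],-2],
    [[0,0,0],-4],
    [[0,0,0],-6],
    [[0,0,0],-6]
  ]
}}

```text
time_s: 8.0
tcp_pos: [0.4611, 0.1081, 0.1022]
ee_rot: [[-0.379, -0.926, 0.006], [-0.926, 0.379, -0.001], [-0.002, -0.006, -1.0]]
wrist_force: [-0.8, 1.1, 4.8]
gripper_width: 0.135
```

{"api": "carry_out", "payload": {
  "steps": [
    [[0,0,0],-2],
    [[0,0,0],-4],
    [[0,0,0],-6],
    [[0,0,0],-6]
  ]
}}

```text
time_s: 8.4
tcp_pos: [0.461, 0.1082, 0.1023]
ee_rot: [[-0.281, -0.96, 0.006], [-0.96, 0.281, -0.001], [-0.001, -0.006, -1.0]]
wrist_force: [-2.4, 1.7, 4.6]
gripper_width: 0.134
```

```bash
python3 - <<'E'
from fit import *
s=r.sense();print(s['time_s'],s['moment'].round(3),s['wrist_force'].round(1))
a=np.mean([r.capture('scene').astype(float) for _ in range(2)],0);np.save('a3.npy',a)
box=(362,186,32,9); t=a[186:195,362:394].max(2);print(t.round().astype(int)[:,3:-3])
x,y,w,h=352,165,50,38
c=a[y:y+h,x:x+w];c=(255*(c/255)**.5).astype(np.uint8);save('c4',cv2.resize(c,(800,600),interpolation=cv2.INTER_CUBIC))
T=np.clip((140-t)/120,0,1)
for z in (.0785,.080):
  f=lambda p: ((down(poly('scene',place(circ(.022,0)+circ(.022,.014)+circ(.020,.018),p[0],p[1],z,0),box),32,9)-T)[:5]**2).sum()
  q=minimize(f,[.46,.106],method='Nelder-Mead',options=dict(initial_simplex=[[.46,.106],[.465,.106],[.46,.111]]));print('knob',z,q.x.round(4),q.fun)
E
```

```text
8.4 [ 0.385  0.672 -0.008] [-2.4  1.7  4.6]
[[139 139 140 140 139 140 126  81  18   6   4   4   6   6   6   7   8   6
    6   8   6  68 123 143 142 142]
 [140 140 140 140 140 141 137 108  28   8   6   5   6   6   6   4   6   6
    8   6   8  74 128 140 141 142]
 [136 136 136 136 137 137 123  75   9  12  12  10  10  10   8   6   8   8
    6   8   8  90 140 140 141 140]
 [123 124 124 124 125 125 101  28   8  10  10  12  12  12  12  10  10   8
   10  21  42  94 136 136 136 136]
 [116 118 118 117 117 118  96  21   6   7   6   9  11  12  10  10  10  10
   12  46  86 111 124 125 124 125]
 [116 118 118 116 116 118  95   6   6   8   6   7   7   8  10   8   8  10
    9  58 104 120 121 122 120 120]
 [116 118 117 116 116 117  97  26   6   6   8   6   6   7   8   7   8   7
   10  57 103 120 121 122 120 120]
 [116 117 117 116 116 118 106  67  14   6   7   6   6   6   8   8   8   8
   22  68 107 120 121 121 120 120]
 [116 117 117 116 116 117 112  86  24  12  14  10   6   8   8   7  14  44
   74  99 119 120 120 121 120 120]]
knob 0.0785 [0.4466 0.1073] 1.796452752447324
knob 0.08 [0.4499 0.1078] 1.7449764857993213
```

View pics/c4.png

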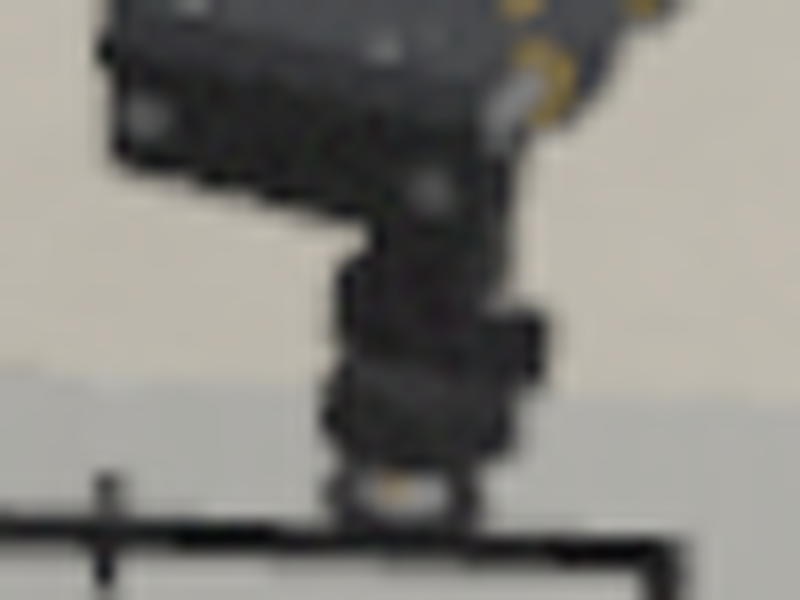

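```bash
cat > n.py <<'E'
from fit import *
def kfit(f,th,z,r0,r1,bg,tilt=(0,)):
  a=np.load(f); x0,w=360,36; h=r1-r0; box=(x0,r0,w,h); t=a[r0:r1,x0:x0+w].max(2)
  T=np.clip((bg-t)/(bg-8),0,1); th=np.radians(th)
  for tl in tilt:
    c,s=np.cos(np.radians(tl)),np.sin(np.radians(tl))
    tf=lambda L:[(c*p[0]-s*p[2],p[1],s*p[0]+c*p[2]) for p in L]
    def m(p): return down(np.maximum(poly('scene',place(tf(circ(.022,0)+circ(.022,.014)+circ(.019,.018)),p[0],p[1],z,th),box),poly('scene',place(tf(bar(.018)+bar(.036)),p[0],p[1],z,th),box)),w,h)
    g=lambda p:((m(p)-T)**2).sum()
    q=minimize(g,[.458,.106],method='Nelder-Mead',options=dict(initial_simplex=[[.458,.106],[.463,.106],[.458,.111]]));print(f,'tilt',tl,q.x.round(4),round(q.fun,2))
E
python3 - <<'E'
from n import *
kfit('a2.npy',62,.1215,177,187,140,(-6,-3,0,3,6))
kfit('a3.npy',73.7,.0795,186,193,125,(-6,-3,0,3,6))
# collar centre in the first scene image (ellipse, dark/grey ring) by dark outline rows
a=np.load('a.npy'); print(a[193:202,368:388].max(2).round().astype(int))
E
```

```text
a2.npy tilt -6 [0.4532 0.1025] 1.08
a2.npy tilt -3 [0.4542 0.1034] 0.85
a2.npy tilt 0 [0.4549 0.1039] 0.8
a2.npy tilt 3 [0.456  0.1045] 0.89
a2.npy tilt 6 [0.4565 0.1051] 1.16
a3.npy tilt -6 [0.4526 0.1046] 2.62
a3.npy tilt -3 [0.4543 0.1054] 2.1
a3.npy tilt 0 [0.4559 0.1061] 1.78
a3.npy tilt 3 [0.4573 0.1068] 1.66
a3.npy tilt 6 [0.4572 0.1078] 1.79
[[115 115 116 116 111 102  98  86  69  86  90  98 104 112 117 117 117 118
  118 119]
 [115 115 116 111  89  43  20  40  69  87  79  57  53  88 110 117 118 118
  118 119]
 [116 115 116  98  43  12  28  54  75  83  81  66  12  34  85 117 118 118
  118 118]
 [115 115 116  95  28  12  17  37  59  65  62  52  12  12  70 113 117 118
  118 118]
 [ 97  98  99  86  44  10  12  22  33  34  32  25  11  16  59  98 110 110
  110 111]
 [  6  15  26  26  20   6   7   6   8   8   8   8   8  18  52  75  75  75
   75  75]
 [  4   4   4   4   4   4   4   5   5   5   5   4   4   5   5   5   5   5
    6   4]
 [ 59  47  48  48  48  48  48  42  30  31  30  31  25  15  14  14  14  14
   10   3]
 [108  96  96  97  98  98  97  92  81  81  80  80  76  69  70  70  70  71
   69  66]]
```

```bash
python3 - <<'E'
from fit import *
for x in(.455,.46,.465):
  print(x,[ (z,proj('scene',(x,y,z)).round(2).tolist()) for y in(.104,.106) for z in(.062,.07,.082)])
a=np.load('a.npy');q=a[189:199,372:382];print((q[:,:,0]-q[:,:,2]).round().astype(int))
b=np.load('b.npy');print(b[240:255,262:279].max(2).round().astype(int))
for z in(.062,.066): print(proj('top',(.46,.106,z)))
E
```

```text
0.455 [(0.062, [376.85, 195.4]), (0.07, [377.02, 193.36]), (0.082, [377.28, 190.26]), (0.062, [377.45, 195.47]), (0.07, [377.62, 193.42]), (0.082, [377.88, 190.33])]
0.46 [(0.062, [376.68, 196.18]), (0.07, [376.85, 194.13]), (0.082, [377.1, 191.03]), (0.062, [377.28, 196.25]), (0.07, [377.45, 194.2]), (0.082, [377.71, 191.1])]
0.465 [(0.062, [376.51, 196.97]), (0.07, [376.68, 194.92]), (0.082, [376.93, 191.81]), (0.062, [377.11, 197.04]), (0.07, [377.28, 194.98]), (0.082, [377.54, 191.88])]
[[14 16 16 16 18 20 18 16 18 18]
 [ 8  6  7  7 19 40 25 10  8  8]
 [ 7  7  7  8 36 86 45 16  8  8]
 [ 8  8  8 11 34 64 40 16  8  8]
 [ 7  6  6 10 42 68 39 14  7  8]
 [ 6  2  0 12 45 63 32  2  4  6]
 [ 2  0  0  7 26 34 14  2  0  2]
 [ 2  0  0  0  1  0  1  0  0  0]
 [ 3  0 -1  0  0  0  0  0  0  1]
 [ 0  0 -1 -1 -1  0  0  0  0  0]]
[[91 91 91 89 89 88 85 82 82 83 86 88 91 90 91 90 90]
 [91 91 90 90 86 72 52 34 24 35 52 74 88 90 91 91 91]
 [91 91 91 86 60 19  8  8  9 11  8 31 69 87 90 92 91]
 [90 91 87 60 17  9  8  9  8  9 10  8 28 67 88 91 91]
 [91 92 66 17 11 11 22 29 27 20 12 10  8 33 74 90 91]
 [91 89 62 10 11 24 51 70 63 41 23  9  9 32 73 90 92]
 [91 79 48  7  8 37 62 82 68 48 41  7 11 18 69 91 92]
 [90 72 35  9  9 35 79 92 64 52 45 12 10 10 67 90 91]
 [90 74 38 10  8 30 69 75 56 47 33 10  9 20 68 91 91]
 [91 83 56 15  9 10 34 53 46 25 12 11  9 28 70 91 91]
 [92 92 75 38  8  9  8 10  7 10  8  9 15 54 82 90 91]
 [91 91 84 56 22  9  9 11  8 12 10 15 44 77 90 90 92]
 [92 91 92 83 59 37 23 14 19 21 34 50 78 91 90 90 92]
 [92 91 93 92 90 82 62 48 55 59 80 91 90 91 91 90 91]
 [92 92 92 92 92 91 91 90 90 91 92 91 91 91 91 90 90]]
[269.54096151 246.91982344]
[269.37014195 246.83516889]
```

The collar centre seen from the top, (0.4605, 0.1057), shows I was about 2 mm too far in +y. The brass centroid against the collar points to the flat facing about 50–55°. I'll lift, re-aim and try again.

{"api": "carry_out", "payload": {
  "steps": [
    [[0,0,-0.3],0],
    [[0,0,-0.7],5],
    [[0.15,0,-0.7],12],
    [[0.24,-0.02,-0.7],19],
    [[0.24,-0.02,-0.7],20],
    [[0.24,-0.02,-0.6],20],
    [[0.24,-0.02,-0.6],20]
  ]
}}

```text
time_s: 9.2
tcp_pos: [0.4602, 0.1056, 0.1078]
ee_rot: [[-0.591, -0.807, 0.005], [-0.807, 0.591, -0.001], [-0.002, -0.005, -1.0]]
wrist_force: [-0.6, 0.6, -1.2]
gripper_width: 0.135
```

```bash
python3 - <<'E'
from n import *
s=r.sense();print(s['time_s'],s['tcp_pos'],s['ee_rot'].round(3).tolist(),s['wrist_force'].round(1))
np.save('a4.npy',np.mean([r.capture('scene').astype(float) for _ in range(3)],0))
z=s['tcp_pos'][2]-.0234
u=int(proj('scene',(.46,.105,z))[1]);print(u)
a=np.load('a4.npy');print(a[u-6:u+14,364:392].max(2).round().astype(int))
kfit('a4.npy',54,z,u-3,u+5,128,(-3,0,3))
E
```

```text
9.2 [0.46020749 0.1056349  0.10779894] [[-0.591, -0.807, 0.005], [-0.807, 0.591, -0.001], [-0.002, -0.005, -1.0]] [-0.6  0.6 -1.2]
190
[[140 140 140 140 141 141 141 138 107   7   6   6   5   6   8   9   6   7
    8   8  55 112 142 142 143 143 143 143]
 [140 140 140 140 139 140 140 125  75   9   8   6   5   5   8   8   6   6
    6   8  68 123 142 142 144 143 143 142]
 [139 140 139 140 140 140 140 115  26  11  12  10   9   6   7   7   7   7
    7   7  68 124 143 143 143 143 142 143]
 [140 140 140 140 141 141 138 107   7   9  12  13  12  10  10   8   7   7
    7   7  75 129 142 141 141 142 142 143]
 [136 137 136 137 137 137 124  74   7   7   7   9  11  11  11  10   8   7
    8  14  92 142 141 141 141 141 141 142]
 [121 124 123 124 126 126 105  37   6   6   7   7   7   8   9   9   8   9
    9  25  93 138 137 137 136 136 136 137]
 [116 117 118 118 117 117 101  49   6   6   6   7   7   8   7   8   8   8
    9  24  86 127 125 125 125 125 125 126]
 [116 116 117 118 117 117 106  70  26   6   6   7   8   6   8   7   7   8
    9  37  88 120 121 122 121 121 121 120]
 [116 116 117 118 116 117 118
[... 781 characters left out ...]
102 101]
 [  3   3   2   4   4   4   4   5   5   5   5   5   5   6   4   5   6   5
    6   6   6   5   6   5   4   5   5   6]
 [ 66  66  66  66  60  48  49  49  49  49  48  44  31  31  31  31  26  14
   14  15  15  15  11   3   4   3   3   3]
 [117 117 117 117 110  98  98  98  99  99  99  93  82  82  81  81  76  70
   71  71  72  72  69  68  68  68  67  54]
 [118 117 117 117 117 117 117 118 118 118 118 118 117 117 116 116 115 116
  117 118 118 118 118 119 120 120 119  97]
 [109 110 112 114 115 118 117 117 118 118 118 117 117 117 116 115 115 116
  116 117 118 117 118 119 119 120 119  96]]
a4.npy tilt -3 [0.4587 0.1031] 3.79
a4.npy tilt 0 [0.4597 0.1035] 3.73
a4.npy tilt 3 [0.4613 0.1041] 3.81
```

{"api": "carry_out", "payload": {
  "steps": [
    [[0,0,0.2],0],
    [[0,0,0.3],0],
    [[0,0,0.4],0],
    [[0,0,0.5],0],
    [[0,0,0.6],0],
    [[0,0,0.6],0],
    [[0,0,0.6],0]
  ]
}}

```text
time_s: 10.05
tcp_pos: [0.4604, 0.1058, 0.1023]
ee_rot: [[-0.592, -0.806, 0.006], [-0.806, 0.592, -0.001], [-0.003, -0.005, -1.0]]
wrist_force: [-2.5, -0.2, 3.1]
gripper_width: 0.132
```

{"api": "carry_out", "payload": {
  "steps": [
    [[0.03,0.04,0],0],
    [[0.06,0.08,0],0],
    [[0.06,0.08,0],0]
  ]
}}

```text
time_s: 10.35
tcp_pos: [0.4595, 0.1058, 0.102]
ee_rot: [[-0.592, -0.806, 0.006], [-0.806, 0.592, -0.001], [-0.003, -0.005, -1.0]]
wrist_force: [-0.2, -0.7, -0.9]
gripper_width: 0.131
```

{"api": "carry_out", "payload": {
  "steps": [
    [[0,0,0],3],
    [[0,0,0],6],
    [[0,0,0],6]
  ]
}}

```text
time_s: 10.65
tcp_pos: [0.4595, 0.1058, 0.1018]
ee_rot: [[-0.673, -0.74, 0.006], [-0.74, 0.673, -0.001], [-0.003, -0.005, -1.0]]
wrist_force: [-0.1, -0.8, -1.4]
gripper_width: 0.133
```

The force vanished after the small -x shift, so the bore has found the spindle. I'll undo the extra twist and continue down.

{"api": "carry_out", "payload": {
  "steps": [
    [[0,0,0],-2],
    [[0,0,0],-4],
    [[0,0,0.1],-4],
    [[0,0,0.2],-4],
    [[0,0,0.3],-4],
    [[0,0,0.4],-4],
    [[0,0,0.4],-4]
  ]
}}

```text
time_s: 11.35
tcp_pos: [0.4595, 0.1057, 0.0976]
ee_rot: [[-0.619, -0.785, 0.006], [-0.785, 0.619, -0.001], [-0.003, -0.005, -1.0]]
wrist_force: [-0.1, 0.7, -0.6]
gripper_width: 0.133
```

{"api": "carry_out", "payload": {
  "steps": [
    [[0,0,0.1],0],
    [[0,0,0.2],0],
    [[0,0,0.3],0],
    [[0,0,0.4],0],
    [[0,0,0.5],0],
    [[0,0,0.5],0]
  ]
}}

```text
time_s: 11.95
tcp_pos: [0.4594, 0.1057, 0.0925]
ee_rot: [[-0.619, -0.785, 0.005], [-0.785, 0.619, -0.001], [-0.002, -0.005, -1.0]]
wrist_force: [0.3, -0.6, -0.6]
gripper_width: 0.135
```

```bash
python3 - <<'E'
from h import *
s=r.sense();print(s['moment'].round(3),s['joints'].round(1))
E
```

```text
[ 0.012  0.034 -0.006] [ 32.9  15.6 -31.1   0.3 -43.2 -71.4]
```

{"api": "carry_out", "payload": {
  "steps": [
    [[0,0,0.1],0],
    [[0,0,0.2],0],
    [[0,0,0.3],0],
    [[0,0,0.4],0],
    [[0,0,0.4],0]
  ]
}}

```text
time_s: 12.45
tcp_pos: [0.4596, 0.1057, 0.0888]
ee_rot: [[-0.619, -0.785, 0.006], [-0.785, 0.619, -0.001], [-0.003, -0.005, -1.0]]
wrist_force: [-1.6, -0.2, 4.6]
gripper_width: 0.133
```

{"api": "carry_out", "payload": {
  "steps": [
    [[0,0,0.1],0],
    [[0,0,0.2],0],
    [[0,0,0.2],0]
  ]
}}

```text
time_s: 12.75
tcp_pos: [0.4596, 0.1057, 0.0871]
ee_rot: [[-0.619, -0.785, 0.006], [-0.785, 0.619, -0.001], [-0.003, -0.005, -1.0]]
wrist_force: [-2.2, -0.3, 6.5]
gripper_width: 0.132
```

The spring slope matches (about 1.1 N/mm), so the knob is home and pressing in. I'll continue to the stop.

{"api": "carry_out", "payload": {
  "steps": [
    [[0,0,0.1],0],
    [[0,0,0.2],0],
    [[0,0,0.3],0],
    [[0,0,0.3],0]
  ]
}}

```text
time_s: 13.15
tcp_pos: [0.4598, 0.1057, 0.0858]
ee_rot: [[-0.618, -0.786, 0.007], [-0.786, 0.618, -0.002], [-0.003, -0.006, -1.0]]
wrist_force: [-5.4, -0.1, 16.0]
gripper_width: 0.138
```

{"api": "carry_out", "payload": {
  "steps": [
    [[0,0,0.1],0],
    [[0,0,0.2],0],
    [[0,0,0.2],0]
  ]
}}

```text
time_s: 13.45
tcp_pos: [0.4599, 0.1057, 0.0857]
ee_rot: [[-0.618, -0.786, 0.007], [-0.786, 0.618, -0.002], [-0.003, -0.007, -1.0]]
wrist_force: [-6.5, 0.1, 17.9]
gripper_width: 0.134
```

```bash
python3 - <<'E'
from h import *
a=[r.capture('scene') for _ in range(4)][-1];b=r.capture('top')
s=r.sense();print(s['time_s'],s['tcp_pos'],s['wrist_force'].round(1),s['moment'].round(2),s['gripper_width'])
g=lambda c:cv2.resize((255*(c/255)**.5).astype(np.uint8),(400,400),interpolation=cv2.INTER_CUBIC)
save('c5',np.hstack([g(a[160:210,352:402]),g(b[195:275,235:315])]))
for c in('scene','top'):print([np.round(d['centre'],3).tolist() for d in r.place_of(c,'fitted_knob_nose')])
E
```

```text
13.7 [0.45989732 0.10574421 0.0857755 ] [-6.5 -0.7 17.8] [0.08 2.15 0.  ] 0.13441235268931548
[[0.497, -0.006, 0.098]]
[[0.499, -0.007, 0.102]]
```

View pics/c5.png

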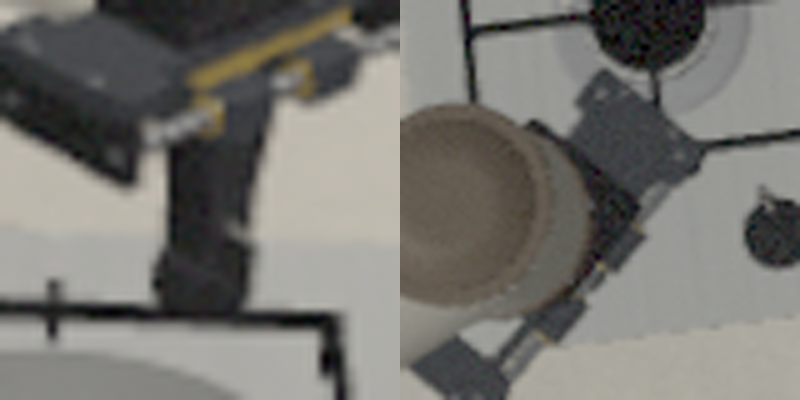

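The knob sits low on the collar with no brass or gap showing. The push is steady at about 18 N and the fitted knob is unchanged, so I hand in.

```bash
python3 -c "
from station import r
print(r.finish_job()); print(r.sense()['tcp_pos'],r.sense()['wrist_force'])"
```

```text
the job is handed in; nothing more can be done
None
the job is handed in; nothing more can be done
```

The knob from the orange dish is on the bare tap spindle, pressed in to the stop, and the gripper is still holding it down. I handed the job in with about 13.7 s on the clock.

**How it went:** The first try at the spindle missed by about 2 mm and some 10–20° in heading, so the knob rested on the spindle's top. While searching I turned it a few degrees there, pressing with about 6 N. I lifted it, re-aimed from the tap's collar, and it slid on freely with the nose at about 52° (world heading).

**Last checks:**
- **Pressed to the stop:** the reaction rose by about 1.1 N per mm over the spring travel. It then went hard at a steady 18 N or so, with the knob's underside about 62 mm above the counter (63 mm expected). `tap_press` itself I could only infer from this force and height.
- **Seated:** the last picture shows no brass or gap under the knob.
- **Hob's other knob:** its nose is within about 3 mm of where it was first measured.

**Disagreements:**
- The two cameras differed by up to about 5 mm on the knob and 2 mm on the spindle; force feedback settled it.
- A sideways force of about 6.5 N remained at the end.
- I did not measure the dish and the other loose things again after the pick-up.

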